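# Gauge the height of a printed pinion

### The job

Check the printed pinion - the small, thick gear: pick up the bridge height gauge by its housing and lower it astride the pinion, so that both its feet stand flat on the table and its sprung foot rests on the middle of the pinion and reads the pinion's height. Set it down rather than dropping it, leave the gauge standing there, and do not push the pinion, the flat gear or the cube about.

Things in the scene. Friction and masses are not known exactly. Their poses are not given: they have to be found in the camera images.
- gauge: Bridge height gauge, loose, about 0.4 kg, 116 mm high: a metal portal on two legs, with a grey housing on top. Origin: centre of its underside, between the feet; z up, y along the bridge. Foot pads at y = +-45 mm, 44 mm (x) by 14 mm (y), 76 mm clear between them; bridge 100 mm long, 50 to 62 mm up (a bush round the rod hangs to 42 mm). It may stand at any yaw round the part.
- gauge_grip (a point): Middle of the gauge's housing, where it is gripped from above: 90 mm above the gauge's underside, on its centre line, axes as the gauge's. The housing is 36 mm (x) by 30 mm (y), from 62 mm (bridge top) to 113 mm up, with a 3 mm cap above; scale and pointer on its -x face.
- gauge_plunger (a joint): Sliding plunger in the middle of the gauge, in m: the height of the underside of its sprung foot above the gauge's own foot plane, 0 (down, as it starts) to 0.030. Pushed down by a light spring, 0.4 N at 0 and 0.8 N at 0.020, far less than the gauge's weight.
- gauge_foot (a point): Centre of the underside of the gauge's sprung foot, a disc 20 mm across, on the gauge's centre line (gauge x = y = 0).
- pinion: The part to be checked: printed pinion, the small thick toothed gear, 37 mm across and 16 mm high, loose and light, lying flat on the table. Origin: centre of its underside.
- spur_gear: Bystander: printed flat toothed gear, 51 mm across and 10 mm high, loose. Origin: centre of its underside.
- cube: Bystander: printed calibration cube, 20 mm each way, loose. Origin: centre of its underside.
Mind the look-alikes: they are no part of the job. Of the things that look like the pinion, take the one that is nearest to the robot's base at the start.

How it is judged:
By the outcome, as a careful person would: the job done as asked, in the order asked, and still so for the second after the job is handed in, with the robot touching nothing.
It also fails if it takes over 32 s, if anything falls off the work surface, if the arm or the gripper's body presses on something with over 40 N, if the wrist force passes 120 N, or if a joint passes its speed limit or range.

### The arm

A 6-joint arm with a two-finger parallel gripper is mounted at the origin on a cart in front of the work surface, level with it; the furniture and walls round the work are solid. World frame = base frame: x ahead of the robot, y to its left, z up, the work surface at z = 0. Lengths are in m, angles in rad, forces in N, time in s.
With the tool pointing down it reaches from about 0.25 to 0.775 m from the base axis. Payload 4 kg.
Tool frame: the origin (TCP) lies at the very end of the fingers, on their centre line; the grasp point (between the pads) lies 19 mm behind it; z points along the fingers, y is the line along which they close (so a half turn about z gives the same grasp; the last joint's range is limited). The gripper opens to 94 mm and grips with 3 to 60 N. Pads are 16 mm wide; open, the fingers measure 119 mm over their backs; the gripper's body (75 mm by 177 mm) begins 78 mm behind the grasp point.
Start: joints at [-1.425, 0.087, 1.371, -0, 1.684, -0.103], TCP at [0.135, -0.533, 0.206] pointing down, gripper open.
Joint ranges: [-3.1, 3.1], [-0.76, 2.03], [0.27, 2.55], [-1.08, 4.22], [0.17, 2.65], [-2.57, 2.57]. Speed limits (rad/s): [2.79, 2.79, 3.14, 3.14, 3.14, 3.14].

### API

Orientations are given as [roll, pitch, yaw] about the fixed x, y, z axes, in that order (R = Rz(yaw) Ry(pitch) Rx(roll)).
In Python, from bench import robot gives the robot as it stands. The module is installed in compiled form; this text tells all that it offers.
- The arm moves only by the tool move_arm, never from a script. Its argument "deltas" is one flat list of numbers, 7 for each row, row after row: the turn, a rotation vector about the tool's x, y, z in rad, then the shift along the tool's x, y, z in cm, then the closure, from -1 (fully open) to 1 (shut). A call has 1 to 8 rows; each row is the pose to reach, as a shift and turn from the pose commanded when the call began, along the tool's axes at that moment; what a row does not reach only later rows make up. A row lasts 1/10 s, in which the tool goes at most 50 mm and 8.59 degrees, less where a joint would pass 70% of its speed; a pose out of reach is approached as far as the arm can. A call with a gripper value outside its range is refused whole. The fingers move at their own pace and stop on an object; the grip force is fixed at half the most. Time passes only in rows, so rows that repeat a pose let the fingers close. It gives the time, the measured TCP pose, the force, the opening and the grip force at its end, in the units of the state.
- robot.get_obs(): the state, without advancing time (a new reading comes with each control period).
- robot.snapshot(name): name is "side" or "top" or "wrist"; returns a dict with "image" (420x560x3 uint8, red, green, blue), "depth" (420x560 float32, m along the optical axis (not along the pixel's ray), 0 where there is no reading), "fov_y" (degrees; the focal length in pixels is half the picture's height over the tangent of half this angle, whatever the lens; pixels are square), "cx", "cy" (the principal point, pixels), "D" ([k1, k2, p1, p2, k3] as OpenCV has them; the pictures are not rectified), "origin" and "orientation" of the camera in the world; the wrist camera has in their place "T_tool_cam" (4x4, takes a point from camera to tool coordinates, whose origin is the TCP and whose axes are the flange's). Camera axes: x right, y up, looking along -z (the intrinsics and any distortion apply to the point x, -y, -z); pixel columns grow to the right and rows downward; lengths in m; the calibration is good to about 2 mm. A picture is of the moment at which its call begins: read the wrist's pose just before it.
- robot.close_job(): hands the job in; it is judged then, once.
The state is a dict: "time": time; "joint_positions": joint angles; "qvel": joint speeds; "joint_torque": joint torques, N m; "tool_pos": TCP position; "ee_rot": TCP orientation; "wrist_force": force on the tool from outside, world axes, zero at the start; "wrist_torque": the same for the moment, N m; "width": finger opening in m; "finger_force": force on a finger pad.
Only numpy, scipy, OpenCV 4.12 (cv2) and the standard library are available. Lean on these libraries where they do the work, as an engineer would, in place of code of your own. Each camera call takes 0.05 s, during which the arm holds its last target. There are 200 camera calls.

## Working session

There is one attempt and no reset: what is moved stays moved. The work goes in short steps, Python scripts to look and compute and a tool call to move; the robot and the scene stay as the last step left them, time stands still between calls to the robot, and variables do not carry over. Pictures are saved under pics/ and viewed, at most 10 in all, crops included, and the job is handed in when it is done.

Besides the shell and the picture viewer there is one more tool, called after "Request:" as name(argument=value, ...) on one line, values as JSON. move_arm: Moves the arm, as the interface text tells. Its arguments: {"type":"object","properties":{"deltas":{"type":"array","items":{"type":"number"}}},"required":["deltas"]}

```bash
mkdir -p pics
cat > h.py <<'E'
import numpy as np, cv2
from scipy.spatial.transform import Rotation as R
from bench import robot
def snap(n):
    o=robot.get_obs(); s=robot.snapshot(n)
    f=210/np.tan(np.radians(s["fov_y"])/2)
    s["K"]=np.array([[f,0,s["cx"]],[0,f,s["cy"]],[0,0,1]]);
    if n=="wrist":
        T=np.eye(4);T[:3,:3]=R.from_euler('xyz',o["ee_rot"]).as_matrix();T[:3,3]=o["tool_pos"];T=T@s["T_tool_cam"]
    else:
        T=np.eye(4);q=np.array(s["orientation"]);T[:3,3]=s["origin"]
        T[:3,:3]=q if q.shape==(3,3) else (R.from_euler('xyz',q).as_matrix() if q.size==3 else R.from_quat(q).as_matrix())
    s["T"]=T; return s
def rays(s,uv):
    p=cv2.undistortPoints(np.array(uv,float).reshape(-1,1,2),s["K"],np.array(s["D"],float))[:,0]
    return np.c_[p[:,0],-p[:,1],-np.ones(len(p))]@s["T"][:3,:3].T
def onplane(s,uv,z):
    d=rays(s,uv);o=s["T"][:3,3];return o+d*((z-o[2])/d[:,2])[:,None]
def cloud(s):
    v,u=np.mgrid[:420,:560];uv=np.c_[u.ravel(),v.ravel()]
    d=rays(s,uv);P=s["T"][:3,3]+d*s["depth"].reshape(-1,1);P[s["depth"].ravel()==0]=np.nan
    return P.reshape(420,560,3)
def save(s,n): cv2.imwrite("pics/"+n,s["image"][...,::-1])
E
python3 - <<'E'
from h import *
a=snap("top");b=snap("side");c=snap("wrist")
im=np.vstack([np.hstack([a["image"],b["image"]])])
cv2.imwrite("pics/1.png",cv2.resize(a["image"],(800,600))[...,::-1])
cv2.imwrite("pics/2.png",np.vstack([cv2.resize(x["image"],(400,300)) for x in (b,c)])[...,::-1])
for s in(a,b,c):print(s["T"].round(3),s["D"],s["orientation"] if "orientation" in s else '')
E
```

```text
[[ 0.028  0.987 -0.16   0.389]
 [-0.999  0.025 -0.02  -0.01 ]
 [-0.016  0.16   0.987  0.945]
 [ 0.     0.     0.     1.   ]] [0.00952558 0.         0.         0.         0.        ] [ 0.16098403  0.01590922 -1.54258135]
[[ 0.923  0.217 -0.319  0.277]
 [-0.386  0.554 -0.738 -0.624]
 [ 0.016  0.804  0.595  0.586]
 [ 0.     0.     0.     1.   ]] [-0.089745  0.        0.        0.        0.      ] [ 0.93403442 -0.01586577 -0.39580788]
[[ 0.247  0.937  0.247  0.208]
 [-0.969  0.239  0.062 -0.515]
 [-0.001 -0.255  0.967  0.384]
 [ 0.     0.     0.     1.   ]] [-0.05231623  0.          0.          0.          0.        ]
```

View pics/1.png

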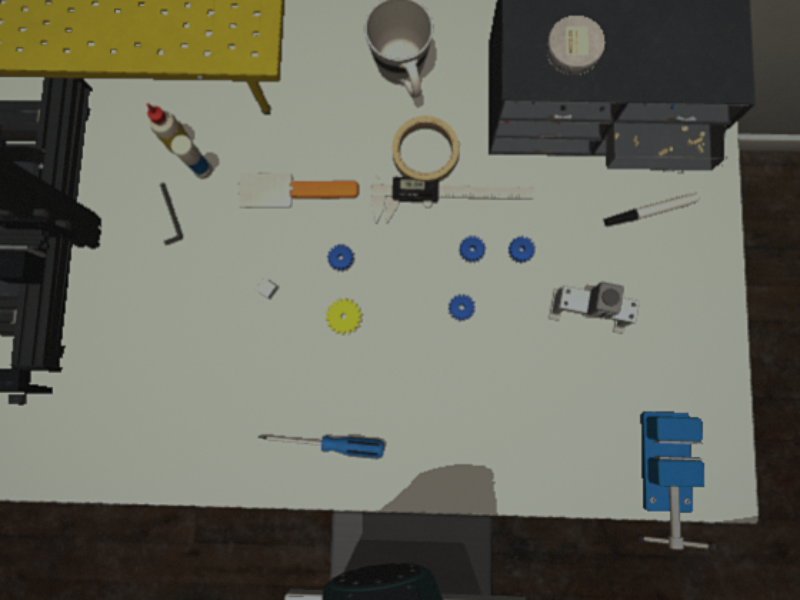

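View pics/2.png

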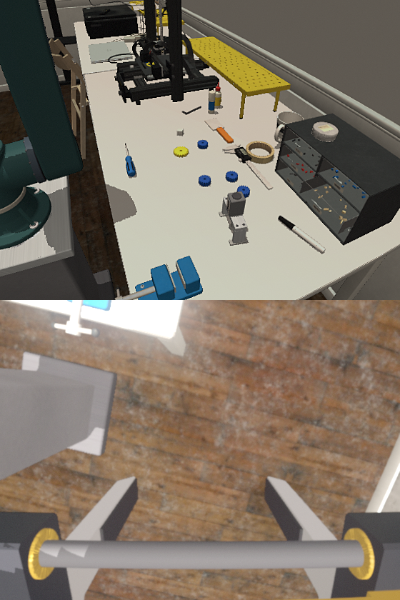

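The top view (800x600) shows four blue gears at (340,257), (472,249), (521,249) and (461,307). The yellow gear is at (344,316), the cube at (267,288), and the gauge at (597,303) with its housing at (606,298). The robot base is at bottom centre. Next I'll measure these positions.

Run:
```python
from h import *
s=snap("top");P=cloud(s);hsv=cv2.cvtColor(s["image"],cv2.COLOR_RGB2HSV)
m=cv2.inRange(hsv,(105,120,60),(130,255,255))
n,l,st,ce=cv2.connectedComponentsWithStats(m)
for i in range(1,n):
    if 80<st[i,4]<900:
        cn=cv2.findContours((l==i).astype('u1'),0,2)[0][0];c=cv2.minEnclosingCircle(cn)
        q=P[l==i];w=onplane(s,[c[0]],.016)[0];print(np.round(c[0],1),round(c[1],1),w.round(4),np.hypot(*w[:2]).round(3),np.nanmedian(q[:,2]).round(4))
R0=P[185:240,375:455].reshape(-1,3)
for lo,hi in((.1,.13),(.045,.07)):
    q=R0[(R0[:,2]>lo)&(R0[:,2]<hi)]
    r=cv2.minAreaRect(q[:,:2].astype('f4')*1000);print(len(q),np.median(q[:,2]).round(4),r,np.median(q,0).round(4))
```

```text
[330.1 173.7] 8.4 [ 0.6168 -0.078   0.016 ] 0.622 0.0155
[364.8 174. ] 8.5 [ 0.6179 -0.1468  0.016 ] 0.635 0.0157
[238.  179.6] 8.4 [0.6003 0.105  0.016 ] 0.609 0.0159
[322.8 214.8] 8.5 [ 0.5338 -0.0649  0.016 ] 0.538 0.0156
388 0.1129 ((534.9232177734375, -241.23971557617188), (30.770885467529297, 37.25333023071289), 80.40643310546875) [ 0.5333 -0.2391  0.1129]
570 0.0621 ((534.0, -241.46078491210938), (100.93359375, 34.36213302612305), 78.22531127929688) [ 0.5341 -0.2214  0.0621]
```

```bash
cat >> h.py <<'E'
def plan(pos,ydir):
    """turn (rotvec, tool axes) and shift (cm, tool axes) to TCP pos, pointing down, tool y along ydir (mod pi)"""
    o=robot.get_obs();M=R.from_euler('xyz',o["ee_rot"]).as_matrix()
    y=np.array([np.cos(ydir),np.sin(ydir),0]);y*=np.sign(y@M[:,1]);z=np.array([0,0,-1.]);x=np.cross(y,z)
    rv=R.from_matrix(M.T@np.c_[x,y,z]).as_rotvec()
    print("turn",rv.round(3),"shift cm",(M.T@(np.array(pos)-o["tool_pos"])*100).round(2),"t",o["time"],"tcp",np.round(o["tool_pos"],4),np.round(o["ee_rot"],3))
E
python3 -c "
from h import *
plan((.5345,-.2412,.206),np.radians(79.3));print(robot.get_obs()['joint_positions'])"
```

```text
turn [-0.001  0.     0.436] shift cm [ 45.86 -18.43  -0.1 ] t 0.2 tcp [ 0.1354 -0.5327  0.2048] [-3.14  -0.     0.249]
[-1.42511158e+00  8.76950724e-02  1.37164179e+00 -4.74657626e-05
  1.68360516e+00 -1.03091846e-01]
```

Request:
move_arm(deltas=[0,0,0.04,4.2,-1.7,0,-1,0,0,0.08,8.4,-3.4,0,-1,0,0,0.12,12.6,-5.1,0,-1,0,0,0.16,16.8,-6.8,0,-1,0,0,0.2,21,-8.5,0,-1,0,0,0.24,25.2,-10.2,0,-1,0,0,0.28,29.4,-11.9,0,-1,0,0,0.32,33.6,-13.6,0,-1])

```text
time: 1.0
tool_pos: [0.4288, -0.3171, 0.2054]
ee_rot: [3.141, 0.0, -0.073]
wrist_force: [0.1, -0.8, -0.5]
width: 0.0942
finger_force: 0.0
```

```bash
python3 -c "
from h import *
plan((.5345,-.2412,.206),np.radians(79.3));print(robot.get_obs()['qvel'])"
```

```text
turn [0.    0.    0.114] shift cm [ 9.99 -8.34 -0.06] t 1.0 tcp [ 0.4288 -0.3171  0.2054] [ 3.141  0.    -0.073]
[ 0.85176263  0.26841305 -0.27526845 -0.00424972  0.0024847   1.24208784]
```

Request:
move_arm(deltas=[0,0,0.04,3.3,-2.7,0,-1,0,0,0.08,6.6,-5.4,0,-1,0,0,0.114,10,-8.3,0,-1,0,0,0.114,10,-8.3,0,-1,0,0,0.114,10,-8.3,0,-1])

```text
time: 1.5
tool_pos: [0.5334, -0.2422, 0.2048]
ee_rot: [3.141, 0.002, -0.183]
wrist_force: [0.2, 0.2, 0.1]
width: 0.0937
finger_force: 0.0
```

Run:
```python
from h import *
s=snap("wrist");P=cloud(s);save(s,"3.png")
q=P.reshape(-1,3);q=q[(abs(q[:,0]-.5345)<.07)&(abs(q[:,1]+.2412)<.07)]
for lo,hi in((.11,.125),(.055,.068)):
    t=q[(q[:,2]>lo)&(q[:,2]<hi)]
    print(len(t),np.median(t[:,2]).round(4),cv2.minAreaRect(t[:,:2].astype('f4')*1000))
plan((.5345,-.2412,.071),np.radians(79.3))
```

```text
1708 0.114 ((536.4656372070312, -243.04083251953125), (29.987163543701172, 35.753509521484375), 79.82312774658203)
2421 0.0626 ((537.4281616210938, -243.28717041015625), (99.96600341796875, 33.08277893066406), 79.11163330078125)
turn [0.    0.001 0.002] shift cm [ 0.15 -0.22 13.4 ] t 1.55 tcp [ 0.5328 -0.243   0.205 ] [ 3.141e+00  1.000e-03 -1.850e-01]
```

View pics/3.png

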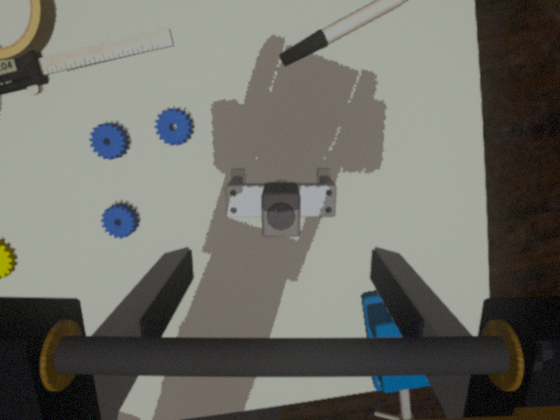

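The wrist view shows the housing at (281,215), the bridge from (228,200) to (335,200), and the target pinion at (119,220). Both cameras put the gauge at about (0.5365, -0.243) with the bridge at 79.4°, so I'll descend.

Request:
move_arm(deltas=[0,0,0,0.4,-0.1,3,-1,0,0,0,0.4,-0.1,6.5,-1,0,0,0,0.4,-0.1,9.5,-1,0,0,0,0.4,-0.1,11.5,-1,0,0,0,0.4,-0.1,12.8,-1,0,0,0,0.4,-0.1,13.4,-1,0,0,0,0.4,-0.1,13.4,-1,0,0,0,0.4,-0.1,13.4,-1])

```text
time: 2.35
tool_pos: [0.5379, -0.2434, 0.0729]
ee_rot: [3.141, -0.002, -0.186]
wrist_force: [-0.2, -1.6, 0.0]
width: 0.094
finger_force: 0.0
```

Run:
```python
from h import *
s=snap("wrist");P=cloud(s);save(s,"4.png");print(s["T"][:3,3])
q=P.reshape(-1,3);q=q[(abs(q[:,0]-.5345)<.08)&(abs(q[:,1]+.2412)<.07)]
t=q[(q[:,2]>.11)&(q[:,2]<.125)];print(len(t),cv2.minAreaRect(t[:,:2].astype('f4')*1000) if len(t) else 0)
plan((.5365,-.243,.071),np.radians(79.4))
```

```text
[ 0.61066244 -0.25757033  0.2531512 ]
7039 ((537.0507202148438, -243.84812927246094), (118.2634048461914, 34.639530181884766), 79.71635437011719)
turn [ 0.001 -0.003 -0.001] shift cm [-0.17 -0.01  0.22] t 2.4 tcp [ 0.5382 -0.2434  0.0732] [ 3.14e+00 -3.00e-03 -1.86e-01]
```

View pics/4.png

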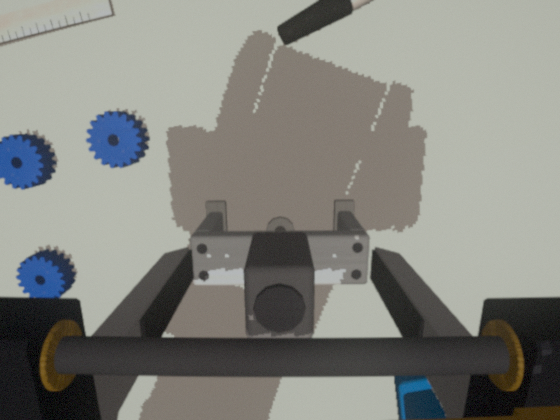

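The housing (280,290) is centred between the fingers at (180,300) and (380,300), and the pinion is at (42,278). I'll close the gripper.

Request:
move_arm(deltas=[0,0,0,-0.1,0,0.2,0,0,0,0,-0.1,0,0.2,1,0,0,0,-0.1,0,0.2,1,0,0,0,-0.1,0,0.2,1,0,0,0,-0.1,0,0.2,1,0,0,0,-0.1,0,0.2,1,0,0,0,-0.1,0,0.2,1,0,0,0,-0.1,0,0.2,1])

```text
time: 3.2
tool_pos: [0.5364, -0.2424, 0.0695]
ee_rot: [3.142, 0.0, -0.185]
wrist_force: [0.1, -0.5, 0.2]
width: 0.0331
finger_force: 0.0
```

Run:
```python
from h import *
s=snap("wrist");P=cloud(s);o=robot.get_obs();print(o["width"],o["finger_force"],o["tool_pos"],o["ee_rot"])
hsv=cv2.cvtColor(s["image"],cv2.COLOR_RGB2HSV)
m=cv2.inRange(hsv,(105,120,60),(130,255,255))
# blue pixels near pinion height top -> centre
n,l,st,ce=cv2.connectedComponentsWithStats(m)
for i in range(1,n):
    if st[i,4]>500:
        q=P[l==i];q=q[abs(q[:,2]-.0155)<.003];print(st[i],len(q),cv2.minEnclosingCircle(q[:,:2].astype('f4')*1000))
q=P.reshape(-1,3);q=q[(abs(q[:,0]-.5345)<.08)&(abs(q[:,1]+.2412)<.07)]
t=q[(q[:,2]>.055)&(q[:,2]<.066)];print(cv2.minAreaRect(t[:,:2].astype('f4')*1000),np.median(t,0))
```

```text
0.02968878730601042 29.91713583469391 [ 0.5364254  -0.24233578  0.06947443] [-3.14146009e+00 -6.71832746e-05 -1.85144225e-01]
[  85  109   57   56 2183] 2131 ((618.6867065429688, -150.00205993652344), 18.233264923095703)
[   0  133   45   54 1899] 1789 ((617.5606689453125, -81.68331909179688), 18.103158950805664)
[  15  252   52   50 1680] 1622 ((535.0336303710938, -67.55256652832031), 18.393260955810547)
((537.5159912109375, -243.11605834960938), (100.44932556152344, 32.96299362182617), 79.62594604492188) [ 0.54257868 -0.24703604  0.06261319]
```

Gripped at 29.7 mm. Lifting 5 cm, then moving across.

Request:
move_arm(deltas=[0,0,0,0,0,-0.7,1,0,0,0,0,0,-2.5,1,0,0,0,0,0,-5,1,0,0,0,-0.4,-2,-5.5,1,0,0,0,-1.1,-5.5,-5.5,1,0,0,0,-1.9,-9.5,-5.5,1,0,0,0,-2.6,-13,-5.5,1,0,0,0,-3.1,-15.5,-5.5,1])

```text
time: 4.05
tool_pos: [0.5338, -0.0821, 0.1242]
ee_rot: [-3.141, 0.001, -0.184]
wrist_force: [0.4, 0.4, -2.9]
width: 0.0299
finger_force: 30.0
```

Request:
move_arm(deltas=[0,0,0,-0.35,-1.7,0,1,0,0,0,-0.35,-1.7,0,1,0,0,0,-0.35,-1.7,0,1,0,0,0,-0.35,-1.7,0,1])

```text
time: 4.45
tool_pos: [0.5341, -0.068, 0.1244]
ee_rot: [3.141, 0.0, -0.186]
wrist_force: [0.1, -0.3, -2.3]
width: 0.0295
finger_force: 30.0
```

Run:
```python
from h import *
o=robot.get_obs();print(o["time"],o["width"],o["finger_force"],o["tool_pos"],o["ee_rot"])
for n in("wrist","side","top"):
    s=snap(n);P=cloud(s)
    if n!="top":save(s,"5%s.png"%n)
    hsv=cv2.cvtColor(s["image"],cv2.COLOR_RGB2HSV)
    m=cv2.inRange(hsv,(105,120,40),(130,255,255))
    q=P[m>0];q=q[(abs(q[:,2]-.0155)<.0035)&(abs(q[:,0]-.535)<.035)&(abs(q[:,1]+.066)<.035)]
    print(n,len(q),cv2.minEnclosingCircle(q[:,:2].astype('f4')*1000) if len(q) else 0)
    q=P.reshape(-1,3);q=q[(abs(q[:,0]-.5345)<.08)&(abs(q[:,1]+.066)<.07)]
    t=q[(q[:,2]>.108)&(q[:,2]<.122)];print(cv2.minAreaRect(t[:,:2].astype('f4')*1000) if len(t) else 0)
a,b=cv2.imread("pics/5wrist.png"),cv2.imread("pics/5side.png")
cv2.imwrite("pics/5.png",np.vstack([cv2.resize(a,(400,300)),cv2.resize(b[150:300,200:400],(400,300))]))
```

```text
4.45 0.029531093312840206 29.984942078590393 [ 0.53406146 -0.06799064  0.12435088] [ 3.14087744e+00  2.43792899e-04 -1.86133204e-01]
wrist 894 ((535.9122924804688, -66.64463806152344), 17.498085021972656)
((535.259033203125, -69.19451141357422), (100.66438293457031, 33.27268600463867), 79.95317077636719)
side 37 ((532.2101440429688, -68.75096893310547), 17.46516227722168)
((530.795166015625, -70.23384094238281), (98.66250610351562, 34.38945388793945), 80.39075469970703)
top 89 ((529.5118408203125, -63.351722717285156), 16.15818977355957)
((519.923828125, -64.67904663085938), (97.91417694091797, 19.915191650390625), 69.19640350341797)
```

View pics/5.png

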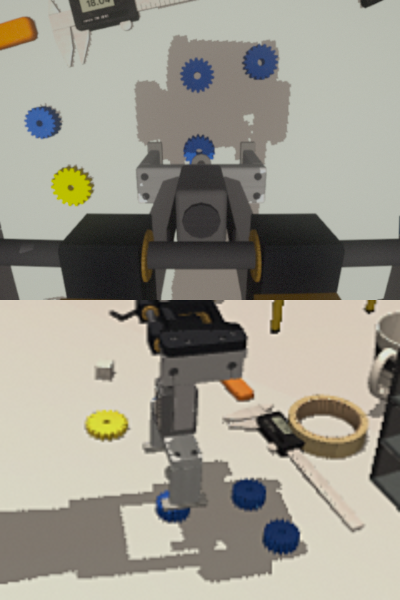

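In the wrist view the pinion (200,150 in the half-size picture) sits under the bridge centre. The gauge needs about +2 mm in y. I'll correct that, descend to just above the pinion and look again.

Request:
move_arm(deltas=[0,0,0,0,-0.2,0.8,1,0,0,0,0,-0.2,1.8,1,0,0,0,0,-0.2,2.6,1,0,0,0,0,-0.2,3.1,1,0,0,0,0,-0.2,3.3,1,0,0,0,0,-0.2,3.3,1,0,0,0,0,-0.2,3.3,1])

```text
time: 5.3
tool_pos: [0.5348, -0.0651, 0.0918]
ee_rot: [3.142, -0.001, -0.185]
wrist_force: [0.4, -1.2, -3.0]
width: 0.0298
finger_force: 30.0
```

Run:
```python
from h import *
o=robot.get_obs();print(o["time"],o["width"],o["tool_pos"],o["ee_rot"])
for n in("wrist","side"):
    s=snap(n);P=cloud(s);save(s,"6%s.png"%n)
    hsv=cv2.cvtColor(s["image"],cv2.COLOR_RGB2HSV)
    m=cv2.inRange(hsv,(105,120,40),(130,255,255))
    q=P[m>0];q=q[(abs(q[:,2]-.0155)<.0035)&(abs(q[:,0]-.535)<.035)&(abs(q[:,1]+.066)<.035)]*1000
    print(n,len(q),cv2.minEnclosingCircle(q[:,:2].astype('f4')),q.min(0),q.max(0))
    q=P.reshape(-1,3);q=q[(abs(q[:,0]-.5345)<.08)&(abs(q[:,1]+.066)<.07)]
    t=q[(q[:,2]>.075)&(q[:,2]<.089)];print(cv2.minAreaRect(t[:,:2].astype('f4')*1000) if len(t) else 0)
a,b=cv2.imread("pics/6wrist.png"),cv2.imread("pics/6side.png")
cv2.imwrite("pics/6.png",np.vstack([cv2.resize(a[100:300,180:400],(440,300)),cv2.resize(b[200:300,230:376],(440,300))]))
```

```text
5.3 0.029836612643975254 [ 0.53477759 -0.06508415  0.09177009] [ 3.14150099e+00 -6.88202333e-04 -1.85154270e-01]
wrist 767 ((536.6448974609375, -66.99519348144531), 17.11442756652832) [529.20851135 -83.80249258  12.00683897] [553.23720137 -50.10976979  18.87465638]
((536.0337524414062, -66.17124938964844), (100.7138671875, 32.79051971435547), 80.17375946044922)
side 34 ((522.90771484375, -64.62185668945312), 12.817145347595215) [515.87505579 -77.08910116  12.56732286] [527.52058745 -52.15461811  16.52168313]
((530.96630859375, -65.56938171386719), (101.42591857910156, 34.09163284301758), 84.59652709960938)
```

View pics/6.png

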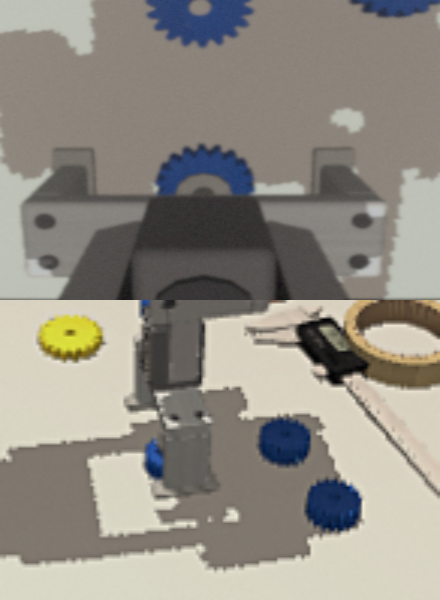

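The wrist crop shows the pinion (205,175) centred between the legs (73 and 333), with the plunger foot over its hub. The remaining offset is under 1 mm, so I'll lower it.

Request:
move_arm(deltas=[0,0,0,-0.1,0.1,0.3,1,0,0,0,-0.1,0.1,0.8,1,0,0,0,-0.1,0.1,1.3,1,0,0,0,-0.1,0.1,1.7,1,0,0,0,-0.1,0.1,1.95,1,0,0,0,-0.1,0.1,2.05,1,0,0,0,-0.1,0.1,2.1,1,0,0,0,-0.1,0.1,2.1,1])

```text
time: 6.2
tool_pos: [0.5331, -0.0658, 0.0704]
ee_rot: [3.141, 0.0, -0.185]
wrist_force: [-0.8, 0.1, -1.9]
width: 0.0298
finger_force: 30.0
```

Run:
```python
from h import *
o=robot.get_obs();print(o["tool_pos"],o["wrist_force"],o["ee_rot"])
s=snap("wrist");P=cloud(s).reshape(-1,3);q=P[(abs(P[:,0]-.5345)<.08)&(abs(P[:,1]+.066)<.07)]
t=q[(q[:,2]>.055)&(q[:,2]<.07)];print(np.median(t[:,2]),cv2.minAreaRect(t[:,:2].astype('f4')*1000))
f=q[(q[:,2]>.002)&(q[:,2]<.012)];print(len(f))
```

```text
[ 0.53314976 -0.06583699  0.07042971] [-0.82007339  0.14653889 -1.91478893] [ 3.14144311e+00  4.98499238e-04 -1.85181431e-01]
0.06363429612799601 ((534.5120849609375, -67.02771759033203), (100.61368560791016, 33.215118408203125), 79.90621948242188)
1742
```

Centred at (534.5, -67.0). About 1 mm to go, so I'll creep down.

Request:
move_arm(deltas=[0,0,0,0,0,0.03,1,0,0,0,0,0,0.06,1,0,0,0,0,0,0.09,1,0,0,0,0,0,0.09,1])

```text
time: 6.65
tool_pos: [0.5333, -0.0658, 0.0695]
ee_rot: [3.142, 0.0, -0.185]
wrist_force: [-0.4, 0.5, -2.1]
width: 0.0298
finger_force: 30.0
```

Request:
move_arm(deltas=[0,0,0,0,0,0.02,1,0,0,0,0,0,0.04,1,0,0,0,0,0,0.04,1])

```text
time: 6.95
tool_pos: [0.5333, -0.0658, 0.0694]
ee_rot: [3.142, -0.0, -0.185]
wrist_force: [-1.5, -0.4, -0.2]
width: 0.0299
finger_force: 30.0
```

Request:
move_arm(deltas=[0,0,0,0,0,0.02,1,0,0,0,0,0,0.04,1,0,0,0,0,0,0.04,1])

```text
time: 7.25
tool_pos: [0.5334, -0.0658, 0.0694]
ee_rot: [3.142, -0.0, -0.185]
wrist_force: [-2.8, -0.1, 2.6]
width: 0.03
finger_force: 30.0
```

The feet are down. I'll ease off slightly, then release.

Request:
move_arm(deltas=[0,0,0,0,0,-0.03,1,0,0,0,0,0,-0.03,1,0,0,0,0,0,-0.03,-0.2,0,0,0,0,0,-0.03,-0.4,0,0,0,0,0,-0.03,-0.5,0,0,0,0,0,-0.03,-0.5,0,0,0,0,0,-0.03,-0.5,0,0,0,0,0,-0.03,-0.5])

```text
time: 8.05
tool_pos: [0.5334, -0.0659, 0.069]
ee_rot: [3.142, -0.0, -0.185]
wrist_force: [0.6, -0.1, -0.3]
width: 0.07
finger_force: 0.0
```

Run:
```python
from h import *
o=robot.get_obs();print(o["tool_pos"],o["wrist_force"],o["width"],o["finger_force"])
s=snap("wrist");P=cloud(s).reshape(-1,3);q=P[(abs(P[:,0]-.5345)<.08)&(abs(P[:,1]+.066)<.07)]
t=q[(q[:,2]>.055)&(q[:,2]<.07)];print(np.median(t[:,2]),cv2.minAreaRect(t[:,:2].astype('f4')*1000))
```

```text
[ 0.53340037 -0.06588362  0.06900679] [ 0.5756677  -0.06076466 -0.27387212] 0.06999422734460041 0.0
0.0626449987611701 ((534.4761962890625, -66.95333862304688), (100.55281829833984, 33.08897399902344), 79.42912292480469)
```

Released cleanly. Now retreating straight up, then to the side for a look.

Request:
move_arm(deltas=[0,0,0,0,0,-1,-0.5,0,0,0,0,0,-3,-0.5,0,0,0,0,0,-6,-0.5,0,0,0,0,0,-9.5,-0.5,0,0,0,0,0,-12.5,-0.5,0,0,0,-4,0,-13.5,-0.5,0,0,0,-8,0,-13.5,-0.5,0,0,0,-12,0,-13.5,-0.5])

```text
time: 8.9
tool_pos: [0.4146, -0.0436, 0.2055]
ee_rot: [3.141, -0.002, -0.185]
wrist_force: [-0.6, -0.1, 0.5]
width: 0.0702
finger_force: 0.0
```

Request:
move_arm(deltas=[0,0,0,-1,0,0,-0.5,0,0,0,-1,0,0,-0.5,0,0,0,-1,0,0,-0.5])

```text
time: 9.2
tool_pos: [0.4065, -0.0422, 0.2047]
ee_rot: [3.141, -0.002, -0.185]
wrist_force: [0.1, -0.5, -0.1]
width: 0.0705
finger_force: 0.0
```

Run:
```python
from h import *
t=snap("wrist");s=snap("side");p=snap("top")
im=s["image"][200:300,230:376];im2=t["image"]
for n,u in(("wrist",t),("top",p),("side",s)):
    P=cloud(u);m=cv2.inRange(cv2.cvtColor(u["image"],cv2.COLOR_RGB2HSV),(105,120,40),(130,255,255))
    q=P[m>0];q=q[(abs(q[:,2]-.0155)<.0035)&(abs(q[:,0]-.535)<.03)&(abs(q[:,1]+.066)<.03)]*1000
    print(n,len(q),q[:,:2].min(0) if len(q) else 0,q[:,:2].max(0)if len(q) else 0)
    q=P.reshape(-1,3);q=q[(abs(q[:,0]-.5345)<.07)&(abs(q[:,1]+.066)<.07)]
    for lo,hi in((.108,.12),(.055,.068)):
        a=q[(q[:,2]>lo)&(q[:,2]<hi)];print(np.median(a[:,2]) if len(a) else 0,cv2.minAreaRect(a[:,:2].astype('f4')*1000) if len(a) else 0)
cv2.imwrite("pics/7.png",np.vstack([cv2.resize(im2,(440,300)),cv2.resize(im,(440,300))])[...,::-1])
```

```text
wrist 6 [517.40960563 -65.60939837] [519.41226019 -59.03770989]
0.11408223091658012 ((531.92578125, -66.67108154296875), (30.153390884399414, 36.729942321777344), 78.8223876953125)
0.06279399155643595 ((531.351318359375, -66.3199691772461), (99.57759094238281, 32.39110565185547), 79.18065643310547)
top 0 0 0
0.11367598705892268 ((533.827880859375, -65.81303405761719), (29.75702667236328, 32.893394470214844), 79.7952880859375)
0.06180927884549836 ((535.6414794921875, -66.36286163330078), (99.7901840209961, 24.27718162536621), 80.41541290283203)
side 24 [515.49921651 -77.30943738] [525.95948844 -51.97611312]
0.11220319624759068 ((530.5441284179688, -67.35801696777344), (29.74749183654785, 35.70252990722656), 77.98954010009766)
0.060818273919414856 ((529.363525390625, -66.70323181152344), (100.2827377319336, 34.27534866333008), 84.51145935058594)
```

View pics/7.png

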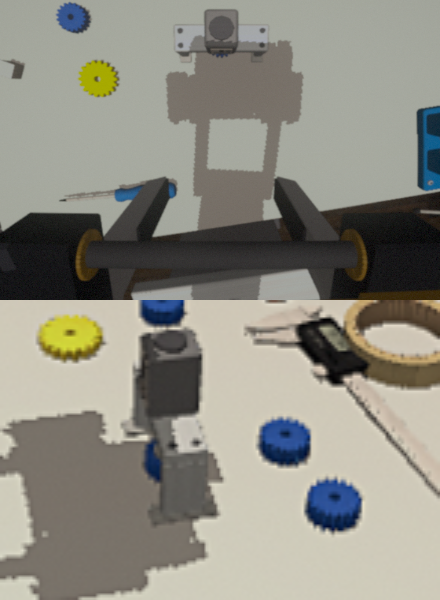

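The gauge stands level, with its housing top still at 114 mm, and the bystanders haven't moved. As a cross-check of the centring, I'll use the neighbouring gears to remove the side camera's bias.

Run:
```python
from h import *
s=snap("side");P=cloud(s);m=cv2.inRange(cv2.cvtColor(s["image"],cv2.COLOR_RGB2HSV),(105,120,40),(130,255,255))
for c in((.6187,-.150),(.6176,-.0817),(.535,-.0673)):
    q=P[m>0];q=q[(abs(q[:,2]-.0155)<.0035)&(np.hypot(q[:,0]-c[0],q[:,1]-c[1])<.03)]*1000
    print(c,len(q),(q[:,:2].min(0)-np.array(c)*1000).round(1),(q[:,:2].max(0)-np.array(c)*1000).round(1))
```

```text
(0.6187, -0.15) 166 [-19.2 -16.6] [16.7 17.6]
(0.6176, -0.0817) 136 [-17.9 -16.1] [15.4 16.8]
(0.535, -0.0673) 23 [-18.9  -9.8] [-9.5 14.2]
```

Run:
```python
from h import *
for n in("side","top","wrist"):
    s=snap(n);P=cloud(s);q=P.reshape(-1,3)*1000
    a=np.radians(79.6);c=np.array([535,-67.3]);d=q[:,:2]-c
    u=d@[np.sin(a),-np.cos(a)];v=d@[np.cos(a),np.sin(a)]   # gauge x, gauge y relative to pinion
    for sg in(-1,1):
        k=(abs(u)<35)&(abs(v-sg*45)<13)&(q[:,2]>3)&(q[:,2]<14)
        if k.sum()>5: print(n,sg,k.sum(),"x",np.percentile(u[k],[0,2,98,100]).round(1),"y",np.percentile(v[k],[0,2,98,100]).round(1),"z",np.median(q[k,2]).round(1))
s=snap("side")
cv2.imwrite("pics/8.png",cv2.resize(s["image"][225:295,260:330],(560,560),interpolation=cv2.INTER_CUBIC)[...,::-1])
```

```text
side -1 87 x [-25.5 -24.5  17.1  17.5] y [-53.1 -52.3 -38.9 -38.2] z 5.7
side 1 32 x [-25.6 -25.2  -7.9  -7.9] y [36.6 37.1 48.5 51. ] z 5.7
top 1 6 x [-8.7 -8.6 25.3 26.8] y [41.4 42.5 52.9 52.9] z 4.7
wrist -1 121 x [-30.9 -24.3 -13.7 -13.2] y [-53.2 -50.6 -38.6 -38.5] z 5.7
wrist 1 133 x [-24.2 -24.1   2.1  32.4] y [32.1 38.8 51.7 52. ] z 5.8
```

View pics/8.png

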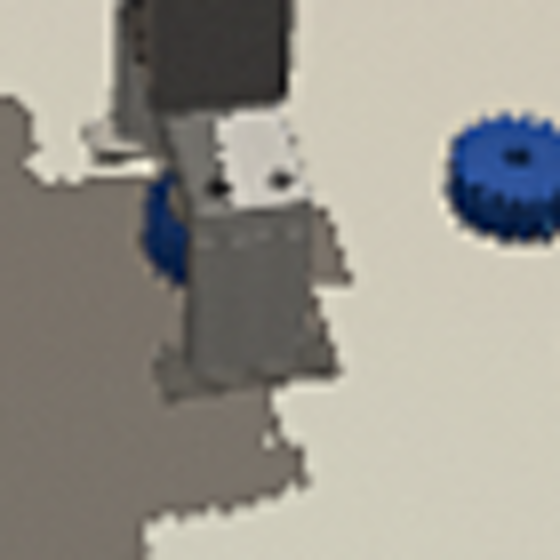

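The near foot (crop 155–340 px) spans gauge-x -25 to +17 mm, centre -3.9. Allowing for the side camera's -1.2 mm bias, the gauge is about 2.5 mm off centre along its own x. There's plenty of time left, so I'll regrip, lift, shift and set it down again.

```bash
python3 -c "
from h import *
plan((.5334,-.0659,.0694),np.radians(79.4))"
```

```text
turn [-0.     0.001 -0.   ] shift cm [12.98  0.   13.43] t 9.6 tcp [ 0.4059 -0.042   0.2038] [-3.142e+00  1.000e-03 -1.850e-01]
```

Request:
move_arm(deltas=[0,0,0,4,0,0,-0.5,0,0,0,8,0,0,-0.5,0,0,0,11.5,0,0,-0.5,0,0,0,13,0,0.5,-0.5,0,0,0,13,0,3.5,-0.5,0,0,0,13,0,7,-0.5,0,0,0,13,0,10,-0.5,0,0,0,13,0,12,-0.5])

```text
time: 10.4
tool_pos: [0.5321, -0.0656, 0.0809]
ee_rot: [-3.141, 0.004, -0.185]
wrist_force: [0.6, -0.3, 1.1]
width: 0.0706
finger_force: 0.0
```

Request:
move_arm(deltas=[0,0,0,0,0,0.8,-0.5,0,0,0,0,0,1.4,-0.5,0,0,0,0,0,1.4,-0.5,0,0,0,0,0,1.4,-0.5])

```text
time: 10.8
tool_pos: [0.5343, -0.0661, 0.0714]
ee_rot: [3.141, -0.002, -0.185]
wrist_force: [0.1, 0.5, -0.2]
width: 0.0706
finger_force: 0.0
```

```bash
python3 -c "
from h import *
plan((.5334,-.0659,.0694),np.radians(79.4))"
```

```text
turn [ 0.    -0.002 -0.   ] shift cm [-0.09 -0.    0.2 ] t 10.8 tcp [ 0.5343 -0.0661  0.0714] [ 3.141e+00 -2.000e-03 -1.850e-01]
```

Request:
move_arm(deltas=[0,0,0,0,0,0,0,0,0,0,0,0,0,0.3,0,0,0,0,0,0,1,0,0,0,0,0,0,1,0,0,0,0,0,0,1,0,0,0,0,0,0,1,0,0,0,0,0,0,1,0,0,0,0,0,0,1])

```text
time: 11.6
tool_pos: [0.5334, -0.0658, 0.0701]
ee_rot: [3.142, -0.0, -0.185]
wrist_force: [0.3, -0.8, 0.9]
width: 0.03
finger_force: 30.0
```

Request:
move_arm(deltas=[0,0,0,0,0,-0.6,1,0,0,0,0,0,-1.6,1,0,0,0,0,0,-2.4,1,0,0,0,0,0,-2.6,1,0,0,0,0.25,-0.05,-2.6,1,0,0,0,0.25,-0.05,-2.6,1,0,0,0,0.25,-0.05,-2.6,1])

```text
time: 12.3
tool_pos: [0.5356, -0.0658, 0.0955]
ee_rot: [3.142, 0.001, -0.185]
wrist_force: [-0.5, 0.6, -3.3]
width: 0.0296
finger_force: 30.0
```

Run:
```python
from h import *
o=robot.get_obs();print(o["tool_pos"],o["width"])
s=snap("side");P=cloud(s);m=cv2.inRange(cv2.cvtColor(s["image"],cv2.COLOR_RGB2HSV),(105,120,40),(130,255,255))
for c in((.6187,-.150),(.6176,-.0817),(.535,-.0673)):
    q=P[m>0];q=q[(abs(q[:,2]-.0155)<.0035)&(np.hypot(q[:,0]-c[0],q[:,1]-c[1])<.03)]*1000
    print(c,len(q),(q[:,:2].min(0)-np.array(c)*1000).round(1),(q[:,:2].max(0)-np.array(c)*1000).round(1))
q=P.reshape(-1,3)*1000;a=np.radians(79.6);d=q[:,:2]-[535,-67.3]
u=d@[np.sin(a),-np.cos(a)];v=d@[np.cos(a),np.sin(a)]
k=(abs(u)<35)&(abs(v+45)<13)&(q[:,2]>26)&(q[:,2]<40)
print("foot x",np.percentile(u[k],[2,98]),"y",np.percentile(v[k],[2,98]))
```

```text
[ 0.53557116 -0.06575817  0.09548579] 0.029561739755094525
(0.6187, -0.15) 169 [-18.1 -17.3] [16.1 17.3]
(0.6176, -0.0817) 134 [-18.7 -16.4] [15.3 18.2]
(0.535, -0.0673) 38 [-19.2  -9.3] [-6.4 14.9]
foot x [-22.76428428  19.16930363] y [-52.03319719 -38.37257626]
```

The centring error is now about -0.5 mm and the pinion hasn't moved. Lowering again.

Request:
move_arm(deltas=[0,0,0,0,0,0.5,1,0,0,0,0,0,1.1,1,0,0,0,0,0,1.6,1,0,0,0,0,0,2,1,0,0,0,0,0,2.25,1,0,0,0,0,0,2.38,1,0,0,0,0,0,2.43,1,0,0,0,0,0,2.45,1])

```text
time: 13.15
tool_pos: [0.5357, -0.0658, 0.0716]
ee_rot: [3.142, 0.0, -0.185]
wrist_force: [-1.0, 0.1, -2.1]
width: 0.03
finger_force: 30.0
```

Request:
move_arm(deltas=[0,0,0,0,0,0.02,1,0,0,0,0,0,0.04,1,0,0,0,0,0,0.06,1,0,0,0,0,0,0.06,1])

```text
time: 13.55
tool_pos: [0.5359, -0.0658, 0.071]
ee_rot: [3.142, 0.0, -0.185]
wrist_force: [-0.3, -0.0, -1.7]
width: 0.0301
finger_force: 30.0
```

Request:
move_arm(deltas=[0,0,0,0,0,0.02,1,0,0,0,0,0,0.04,1,0,0,0,0,0,0.04,1])

```text
time: 13.85
tool_pos: [0.5359, -0.0658, 0.0706]
ee_rot: [3.142, -0.0, -0.185]
wrist_force: [-0.5, 0.6, -2.1]
width: 0.0299
finger_force: 30.0
```

Request:
move_arm(deltas=[0,0,0,0,0,0.02,1,0,0,0,0,0,0.05,1,0,0,0,0,0,0.05,1])

```text
time: 14.15
tool_pos: [0.5359, -0.0658, 0.0701]
ee_rot: [3.142, -0.0, -0.185]
wrist_force: [-0.2, 0.2, -2.8]
width: 0.0297
finger_force: 30.0
```

Request:
move_arm(deltas=[0,0,0,0,0,0.02,1,0,0,0,0,0,0.03,1,0,0,0,0,0,0.03,1])

```text
time: 14.45
tool_pos: [0.536, -0.0659, 0.0701]
ee_rot: [3.141, -0.0, -0.185]
wrist_force: [-0.5, -0.2, 0.1]
width: 0.0303
finger_force: 30.0
```

Contact: the weight is off the wrist. Releasing and retreating.

Request:
move_arm(deltas=[0,0,0,0,0,0.02,1,0,0,0,0,0,0.02,1,0,0,0,0,0,0.02,-0.2,0,0,0,0,0,0.02,-0.4,0,0,0,0,0,0.02,-0.5,0,0,0,0,0,0.02,-0.5,0,0,0,0,0,0.02,-0.5,0,0,0,0,0,0.02,-0.5])

```text
time: 15.25
tool_pos: [0.5359, -0.0658, 0.0695]
ee_rot: [3.142, -0.0, -0.185]
wrist_force: [-0.3, 0.1, -1.1]
width: 0.07
finger_force: 0.0
```

Request:
move_arm(deltas=[0,0,0,0,0,-1,-0.5,0,0,0,0,0,-3,-0.5,0,0,0,0,0,-6,-0.5,0,0,0,0,0,-9.5,-0.5,0,0,0,0,0,-12.5,-0.5,0,0,0,-4,0,-13.5,-0.5,0,0,0,-8,0,-13.5,-0.5,0,0,0,-12,0,-13.5,-0.5])

```text
time: 16.05
tool_pos: [0.4172, -0.0436, 0.206]
ee_rot: [3.141, -0.002, -0.185]
wrist_force: [-0.5, -0.4, 0.1]
width: 0.0705
finger_force: 0.0
```

Request:
move_arm(deltas=[0,0,0,-1,0,0,-0.5,0,0,0,-1,0,0,-0.5,0,0,0,-1,0,0,-0.5])

```text
time: 16.35
tool_pos: [0.4091, -0.0422, 0.2052]
ee_rot: [3.141, -0.002, -0.185]
wrist_force: [-0.3, -0.9, -0.1]
width: 0.07
finger_force: 0.0
```

Run:
```python
from h import *
s=snap("side");P=cloud(s);m=cv2.inRange(cv2.cvtColor(s["image"],cv2.COLOR_RGB2HSV),(105,120,40),(130,255,255))
c=(.535,-.0673)
q=P[m>0];q=q[(abs(q[:,2]-.0155)<.0035)&(np.hypot(q[:,0]-c[0],q[:,1]-c[1])<.03)]*1000
print(len(q),(q[:,:2].min(0)-np.array(c)*1000).round(1))
q=P.reshape(-1,3)*1000;a=np.radians(79.6);d=q[:,:2]-[535,-67.3]
u=d@[np.sin(a),-np.cos(a)];v=d@[np.cos(a),np.sin(a)]
k=(abs(u)<35)&(abs(v+45)<13)&(q[:,2]>3)&(q[:,2]<14)
print("foot x",np.percentile(u[k],[2,98]),"y",np.percentile(v[k],[2,98]),"housing z",np.median(q[(abs(u)<15)&(abs(v)<12)&(q[:,2]>105),2]))
t=snap("wrist")
cv2.imwrite("pics/9.png",np.vstack([cv2.resize(t["image"],(440,300)),cv2.resize(s["image"][200:300,230:376],(440,300))])[...,::-1])
```

```text
34 [-19.2  -8.9]
foot x [-22.67646342  18.44430554] y [-52.18104303 -39.7280668 ] housing z 113.2155861513664
```

View pics/9.png

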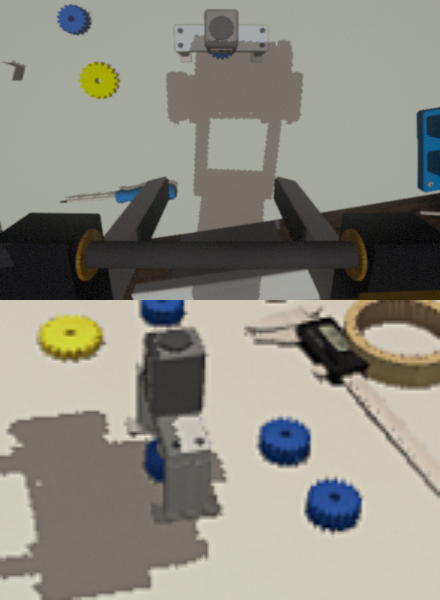

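The gauge stands upright astride the pinion (side crop 175,430) and is centred to about 1 mm. The bystanders are untouched and the arm is clear, so I'll hand in.

```bash
python3 -c "
from bench import robot
print(robot.close_job())"
```

```text
the job is handed in; nothing more can be done
None
```

The job is handed in: the gauge stands level with both feet on the table astride the pinion nearest the base, its sprung foot within about 1 mm of the middle by the camera images, after I lifted it and set it down a second time because the first placing was about 2.5 mm off; in the pictures the pinion had not moved and the other parts looked undisturbed.

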